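# Fold out the crank of the board holder and clamp the board

## Robot

A 6-joint arm with a two-finger parallel gripper is mounted at the origin on the work surface. World frame = base frame: x ahead of the robot, y to its left, z up, the work surface at z = 0. Lengths are in m, angles in rad, forces in N, time in s.
With the tool pointing down it reaches from about 0.275 to 0.825 m from the base axis. Payload 5.2 kg.
Tool frame: the origin (TCP) lies on the centre line of the jaws, within the pads' length; the fingertips stand ahead of it and the grasp point (between the pads) lies 6 mm ahead of it (ctrl.nose_length is the z of the fingertips in the tool frame, in m); z points along the fingers, y is the line along which they close (so a half turn about z gives the same grasp; the last joint's range is limited). The gripper opens to 93 mm and grips with 3 to 60 N. Pads are 15 mm wide; open, the fingers measure 128 mm over their backs; the gripper's body (75 mm by 188 mm) begins 65 mm behind the grasp point.
Start: joints at [0.918, 0.259, 1.535, -0, 1.348, -0.203], TCP at [0.239, 0.495, 0.244] pointing down, gripper open.
Joint ranges: [-3.14, 3.14], [-0.91, 2.08], [0.19, 2.58], [-1.22, 4.36], [0.22, 2.71], [-3.12, 3.12]. Speed limits (rad/s): [2.57, 2.57, 3.14, 3.14, 3.14, 3.14].

## Interface

Orientations are given as a unit quaternion [w, x, y, z].
In Python, from rig import readout, optics, ctrl gives the robot as it stands. The module is installed in compiled form; this text tells all that it offers.
- The arm moves only by the tool jog_arm, never from a script. Its argument "deltas" is one flat list of numbers, 7 for each row, row after row: the turn, a rotation vector about the tool's x, y, z in degrees, then the shift along the tool's x, y, z in cm, then the closure, from 0 (fully open) to 1 (shut). A call has exactly 8 rows; each row shifts and turns the commanded pose from where the row before left it, along the tool's axes as they then stand; what a row does not reach is not made up. A row lasts 1/12 s, in which the tool goes at most 41.7 mm and 7.16 degrees, less where a joint would pass 70% of its speed; a pose out of reach is approached as far as the arm can. A call with a gripper value outside its range is refused whole. The fingers move at their own pace and stop on an object; "grip_force" is the grip in N (left out, the last holds). Time passes only in rows, so rows that do not move let the fingers close, or fill a call up. It gives the time, the measured TCP pose, the force, the opening and the grip force at its end, in the units of the state.
- readout.read_state(): the state, without advancing time (a new reading comes with each control period).
- optics.grab_frame(name): name is "side" or "top"; returns the picture (384x512x3 uint8, blue, green, red); there is no depth.
- optics.camera_params(name): a dict with "vertical_fov" (degrees; the focal length in pixels is half the picture's height over the tangent of half this angle, whatever the lens; pixels are square), "cx", "cy" (the principal point, pixels), "R" (3x3) and "t" (3): a world point X has camera coordinates R X + t. Camera axes: x right, y down, z forward; pixel columns grow to the right and rows downward; lengths in m; the calibration is good to about 2 mm. A picture is of the moment at which its call begins. camera_params takes no time and is no camera call.
- ctrl.close_job(): hands the job in; it is judged then, once.
The state is a dict: "clock": time; "joint_pos": joint angles; "dq": joint speeds; "tau": joint torques, N m; "tool_pos": TCP position; "ee_rot": TCP orientation; "contact_force": force on the tool from outside, world axes, zero at the start; "torque": the same for the moment, N m; "grip_width": finger opening in m; "finger_force": force on a finger pad.
Only numpy, scipy, OpenCV 4.12 (cv2) and the standard library are available. Lean on these libraries where they do the work, as an engineer would, in place of code of your own. Each camera call takes 0.05 s, during which the arm holds its last target. There are 200 camera calls.

## Task

Fold the board holder's crank handle fully upright, to its stop, before you turn anything. Then crank clockwise by that handle until the board lying between the jaws is clamped snugly, at about 12 N and never over 25 N, and let go with the handle still upright. Work the jaws by the crank only, leave the board itself alone and do not disturb the parts lying around.

Things in the scene. Friction and masses are not known exactly. Their poses are not given: they have to be found in the camera images.
- holder: Board holder fixed to the bench: steel base 120 x 330 mm (local x -60..60, y -50..280). A gear housing 64 mm square, 60 mm high, at one end carries the crank. Beside it, along local +y, runs an aluminium bed 100 mm wide, top 30 mm above the bench, with front jaw, board and back jaw, all below 58 mm. Origin: on the crank's axis at bench level; z up.
- crank_axis (a point): Point on the vertical axis of the crank, 109 mm above the bench, level with the handle's hinge.
- crank (a joint): Crank angle: 0 at the start (a stop), grows clockwise seen from above to 2.9 rad. Moves the front jaw towards the back jaw, 20 mm per rad. Stiff: friction 0.4 N m, about 6 N at the handle 70 mm out; stays where left, also under a clamp load up to 20 N. Each newton of clamp force adds 0.02 N m (0.29 N at the handle). The board is pinched after 0.6 to 1.4 rad (12 to 28 mm of jaw travel).
- handle (a joint): Fold angle of the crank handle about its level hinge: 0 lying flat above the arm and pointing at the crank's axis, 1.57 rad upright at its stop (working position). Starts between 0 and 0.4. A friction hinge (0.12 N m) that stays where it is left.
- handle_hinge (a point): Centre of the handle's hinge pin near the outer end of the crank arm, 70 mm from the crank's axis, 109 mm above the bench. The pin is level and square to the arm. The arm is a steel bar 14 mm wide, its top 95 mm above the bench, so the folded grip clears it by 5 mm. The hinge fork is 24 mm wide and ends 117 mm above the bench.
- grip_end (a point): Centre of the free end of the handle, 66 mm from the hinge. The handle is a black plastic grip of 18 mm diameter, from 14 to 66 mm from the hinge, which spins freely on its own pin, so it can be held in a fixed pinch while cranking.
- jaw: Front jaw: steel bar 96 mm wide, 15 mm thick, 22 mm high on the bed, moved by the crank. Origin: same as the holder's at crank 0; it moves along local +y. Its pressing face is at local y 83 mm.
- board: Small circuit board in a black carrier, 90 (local x) x 70 (local y) x 8 mm, 0.12 kg, loose on the bed with play to both jaws. Origin: centre of its underside, z up. Behind it (local +y) is the back jaw, set by hand and not measured: the face of its rubber pad lies at y 165 to 181 mm of the holder. The pad is sprung, 3 N per mm, 11 mm of travel.
- fan: Loose blower fan, about 80 x 58 x 12 mm, beside the holder. Origin under its centre.
- screw_cup: Loose steel screw bowl, 56 mm wide, 22 mm high, beside the holder. Origin under its centre.
- heat_sink: Loose finned heat sink, 64 x 64 x 17 mm, beside the holder. Origin under its centre.
- screwdriver: Loose screwdriver, 170 mm long, lying beside the holder. Origin under its centre.
There are look-alikes about, which are no part of the job. Leave any yellow look-alike of the board alone.

How it is judged:
On the way, in this order (a step that is already met when the one before it is completed fails the run):
1. the handle is folded up to its stop (value of joint handle above 1.47 rad), for 0.2 s.
2. the board is clamped (contact force between jaw and board above 6 N), for 0.2 s.
At the end, for the whole second after the job is handed in: The board lies flat on the bed (within 0.08 rad and 4 mm), at rest, pressed by the front jaw with 6 to 18 N, and the handle is still upright (over 1.40 rad) (contact force between jaw and board between 6 and 18 N and value of joint handle above 1.4 rad and angle between board's own z axis and vertical below 0.08 rad and z of board in the frame of holder between 0.027 and 0.034 m and linear speed of board below 0.01 m/s); the robot touches nothing.
It fails at once if the crank is turned (jaw moved over 5 mm) while the handle is not up (under 1.35 rad) (distance of jaw from where it was at the start of the episode above 0.005 m and value of joint handle below 1.35 rad).
It fails at once if the board is squeezed with more than 25 N (contact force between jaw and board above 25 N).
It fails at once if the robot pushes on the jaw itself (contact force between the arm and jaw above 5 N).
It fails at once if the robot pushes on the board (contact force between the arm and board above 3 N).
It fails at once if a part lying beside the holder is moved over 20 mm (distance of any of fan, screw_cup, heat_sink, screwdriver from where it was at the start of the episode above 0.02 m).
It also fails if it takes over 70 s, if anything falls off the work surface, if the arm or the gripper's body presses on something with over 40 N, if the wrist force passes 120 N, or if a joint passes its speed limit or range.

## Working session

There is one attempt and no reset: what is moved stays moved. The work goes in short steps, Python scripts to look and compute and a tool call to move; the robot and the scene stay as the last step left them, time stands still between calls to the robot, and variables do not carry over. Pictures are saved under pics/ and viewed, at most 10 in all, crops included, and the job is handed in when it is done.

Besides the shell and the picture viewer there is one more tool, called after "Request:" in YAML: its name, and indented under it one key for each argument. jog_arm: Moves the arm, as the interface text tells. Its arguments: {"type":"object","properties":{"deltas":{"type":"array","items":{"type":"number"}},"grip_force":{"type":"number"}},"required":["deltas"]}

```bash
mkdir -p pics
python3 - <<'E'
from rig import readout, optics, ctrl
import cv2
for n in("top","side"):
    cv2.imwrite(f"pics/{n}0.png",optics.grab_frame(n)); p=optics.camera_params(n); print(n,p)
print(readout.read_state(), ctrl.nose_length)
E
```

```text
top {'vertical_fov': 46.19543267233501, 'cx': 252.8238395696122, 'cy': 192.11115865434576, 'R': array([[ 0.02005823, -0.99974463, -0.01040884],
       [-0.98747948, -0.01818071, -0.15669632],
       [ 0.15646707,  0.01342156, -0.98759198]]), 't': array([-0.03464837,  0.55445542,  0.84346662])}
side {'vertical_fov': 55.462608613860134, 'cx': 256.59951493436637, 'cy': 191.07584098755555, 'R': array([[-0.6929969 , -0.7209001 ,  0.00763839],
       [-0.47758902,  0.45111511, -0.75392565],
       [ 0.54005928, -0.52611615, -0.65691534]]), 't': array([0.36585369, 0.34952396, 0.38104647])}
{'clock': 0.1, 'joint_pos': array([ 9.18171394e-01,  2.59278535e-01,  1.53592303e+00,  5.01178850e-06,
        1.34799962e+00, -2.02820209e-01]), 'dq': array([ 0.00094832, -0.00110754, -0.00510847,  0.00042563,  0.00081653,
       -0.00042883]), 'tau': array([ 3.53893032e-03, -4.38206112e+01, -2.84642905e+01,  7.21506402e-02,
        3.61433846e-02, -8.30369322e-05]), 'tool_pos': array([0.23885628, 0.49495154, 0.24291659]), 'ee_rot': array([-3.35831880e-04,  2.23011654e-01,  9.74815447e-01, -7.30796746e-04]), 'contact_force': array([-0.6640114 , -0.28126985, -0.18908286]), 'torque': array([-0.00666036,  0.03332755, -0.02899935]), 'finger_force': 0.0, 'grip_width': 0.09286113849582746} 0.025
```

View pics/top0.png

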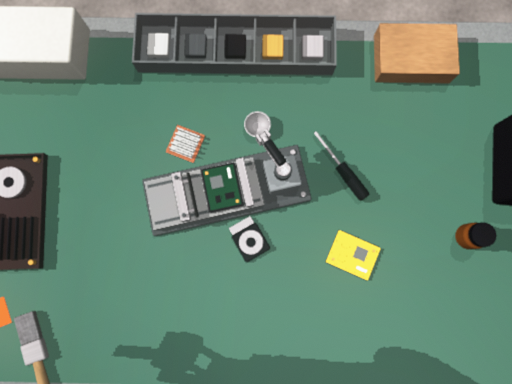

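View pics/side0.png

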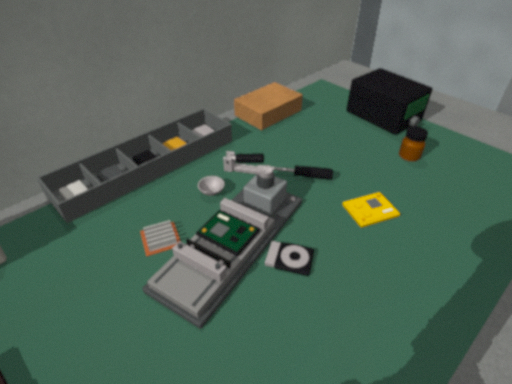

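Top: holder runs from (308,175) to (150,215), crank knob at about (284,170), and the arm goes to the hinge near (262,135). Its grip is black and points back to the axis. The green board at (223,187) lies between the jaws; the yellow one at (354,255) is the look-alike. I'll enlarge both views.

Run:
```python
import cv2, numpy as np
a=cv2.imread("pics/top0.png")[100:240,140:320]; b=cv2.imread("pics/side0.png")[140:320,140:340]
a=cv2.resize(a,(720,560),interpolation=cv2.INTER_CUBIC); b=cv2.resize(b,None,fx=3,fy=3,interpolation=cv2.INTER_CUBIC)
cv2.imwrite("pics/a.png",a);cv2.imwrite("pics/b.png",b)
```

```text
(no output)
```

View pics/a.png

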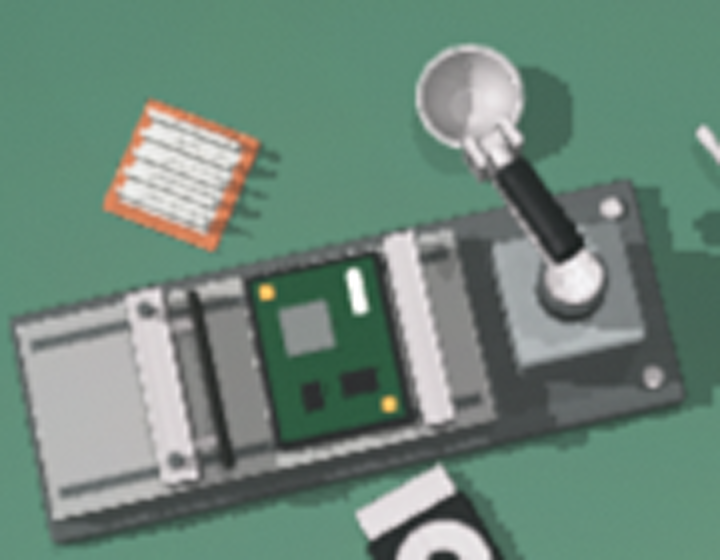

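View pics/b.png

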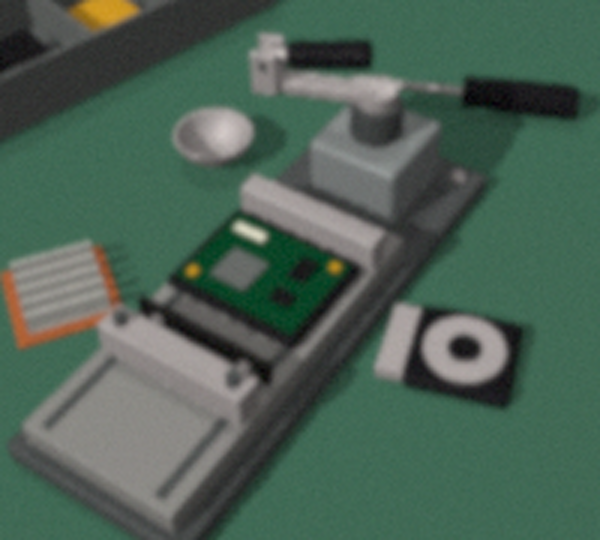

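Top crop: hinge fork around (492,148), i.e. full-frame (263,137), hub (575,278) → (284,169.5), grip end (572,252) → (283,163). Side crop: fork (267,68) → (229,162.7), grip end (370,54) → (263,158). Board and holder match the description; the yellow look-alike is well away.

```bash
cat > h.py <<'E'
import numpy as np, cv2
from rig import readout, optics, ctrl
from scipy.spatial.transform import Rotation as Ro
P={n:optics.camera_params(n) for n in("top","side")}
def f(n): return 192/np.tan(np.radians(P[n]["vertical_fov"]/2))
def ray(n,u,v):
    p=P[n];d=p["R"].T@np.array([(u-p["cx"])/f(n),(v-p["cy"])/f(n),1]);return -p["R"].T@p["t"],d
def atz(n,u,v,z): c,d=ray(n,u,v);return c+d*(z-c[2])/d[2]
def proj(n,X):
    p=P[n];c=p["R"]@np.asarray(X)+p["t"];return f(n)*c[:2]/c[2]+[p["cx"],p["cy"]]
def tri(a,b):
    A=[];B=[]
    for n,uv in(("top",a),("side",b)):
        c,d=ray(n,*uv);d/=np.linalg.norm(d);M=np.eye(3)-np.outer(d,d);A.append(M);B.append(M@c)
    return np.linalg.lstsq(np.vstack(A),np.hstack(B),rcond=None)[0]
E
python3 - <<'E'
from h import *
np.set_printoptions(precision=4,suppress=True)
print("hinge tri",tri((263,137),(229,162.7)),"top@.112",atz("top",263,137,.112),"side@.109",atz("side",229,162.7,.109))
print("hub",atz("top",283.75,169.5,.1), atz("side",266,170,.1),tri((283.75,169.5),(266,170)))
print("end",tri((282.7,163),(263.3,158)),atz("top",282.7,163,.12))
C=[atz("top",*q,z) for q,z in(((310,200),.01),((297.5,145),.01),((142.5,179.5),.01),((153,235.5),0))]
for c in C: print(c)
print(np.linalg.norm(C[0]-C[1]),np.linalg.norm(C[1]-C[2]))
# jaw ends top: front jaw top face
for q in((400,236),(436,418)): print("jaw",atz("top",q[0]/4+140,q[1]/4+100,.052))
for q in((248,283),(378,255),(412,415),(280,445)): print("board",atz("top",q[0]/4+140,q[1]/4+100,.038))
for q in((470,95),): print("cup",atz("top",q[0]/4+140,q[1]/4+100,.022))
E
```

```text
hinge tri [ 0.6509 -0.0427  0.0973] top@.112 [ 0.6478 -0.0417  0.112 ] side@.109 [ 0.6373 -0.0336  0.109 ]
hub [ 0.5896 -0.0813  0.1   ] [ 0.5832 -0.076   0.1   ] [ 0.5904 -0.0822  0.0928]
end [ 0.5963 -0.0792  0.119 ] [ 0.5974 -0.0782  0.12  ]
[ 0.5462 -0.1403  0.01  ]
[ 0.6611 -0.1144  0.01  ]
[0.5824 0.2043 0.01  ]
[0.4685 0.1786 0.    ]
0.11783257179303318 0.328202381158404
jaw [0.6194 0.0026 0.052 ]
jaw [ 0.5292 -0.0172  0.052 ]
board [0.5973 0.0786 0.038 ]
board [0.6127 0.014  0.038 ]
board [ 0.5323 -0.005   0.038 ]
board [0.5161 0.0597 0.038 ]
cup [ 0.7017 -0.0305  0.022 ]
```

Request:
jog_arm:
  deltas: [0, 0, 0, -2.4, -1.45, 0, 0, 0, 0, 0, -2.4, -1.45, 0, 0, 0, 0, 0, -2.4, -1.45, 0, 0, 0, 0, 0, -2.4, -1.45, 0, 0, 0, 0, 0, -2.4, -1.45, 0, 0, 0, 0, 0, -2.4, -1.45, 0, 0, 0, 0, 0, -2.4, -1.45, 0, 0, 0, 0, 0, -2.4, -1.45, 0, 0]

```text
clock: 0.77
tool_pos: [0.3618, 0.306, 0.2433]
ee_rot: [-0.0, 0.223, 0.975, -0.0]
contact_force: [1.1, 0.7, 0.9]
grip_width: 0.0929
finger_force: 0.0
```

Request:
jog_arm:
  deltas: [0, 0, 0, -2.4, -1.45, 0, 0, 0, 0, 0, -2.4, -1.45, 0, 0, 0, 0, 0, -2.4, -1.45, 0, 0, 0, 0, 0, -2.4, -1.45, 0, 0, 0, 0, 0, -2.4, -1.45, 0, 0, 0, 0, 0, -2.4, -1.45, 0, 0, 0, 0, 0, -2.4, -1.45, 0, 0, 0, 0, 0, -2.4, -1.45, 0, 0]

```text
clock: 1.43
tool_pos: [0.4843, 0.1181, 0.2433]
ee_rot: [-0.0, 0.223, 0.975, -0.0]
contact_force: [0.3, 0.8, -0.5]
grip_width: 0.0927
finger_force: 0.0
```

Request:
jog_arm:
  deltas: [0, 0, 0, -2.4, -1.45, 0, 0, 0, 0, 0, -2.4, -1.45, 0, 0, 0, 0, 0, -2.4, -1.45, 0, 0, 0, 0, 0, -2.4, -1.45, 0, 0, 0, 0, 0, -2.4, -1.45, 0, 0, 0, 0, 0, -2.4, -1.45, 0, 0, 0, 0, 0, -2.4, -1.45, 0, 0, 0, 0, 0, -2.4, -1.45, 0, 0]

```text
clock: 2.1
tool_pos: [0.6068, -0.0697, 0.2431]
ee_rot: [-0.001, 0.223, 0.975, 0.0]
contact_force: [-0.2, 0.7, 0.2]
grip_width: 0.0931
finger_force: 0.0
```

Request:
jog_arm:
  deltas: [0, 0, -7, 0, 0, 0, 0, 0, 0, -7, 0, 0, 0, 0, 0, 0, -7, 0, 0, 0, 0, 0, 0, -7, 0, 0, 0, 0, 0, 0, -7, 0, 0, 0, 0, 0, 0, -7, 0, 0, 0, 0, 0, 0, -7, 0, 0, 0, 0, 0, 0, -7, 0, 0, 0, 0]

```text
clock: 2.77
tool_pos: [0.6062, -0.0685, 0.243]
ee_rot: [-0.001, -0.264, 0.965, 0.0]
contact_force: [-0.4, -0.2, -0.8]
grip_width: 0.0929
finger_force: 0.0
```

```bash
cat >> h.py <<'E'
def st():
    s=readout.read_state();w,x,y,z=s["ee_rot"];R=Ro.from_quat([x,y,z,w]).as_matrix()
    return s,R
def goto(g,yaw): # grasp point target, yaw of tool y (deg) -> tool-frame shift in cm, turn z
    s,R=st();now=np.degrees(np.arctan2(R[1,1],R[0,1]))
    t=np.array(g)+[0,0,.006]
    print("t",round(s["clock"],2),"pos",s["tool_pos"].round(4),"yaw",now.round(2),"z",R[:,2].round(4),"F",s["contact_force"].round(2),"M",s["torque"].round(3),"w",round(s["grip_width"],4),"ff",round(s["finger_force"],2))
    print("shift cm",(R.T@(t-s["tool_pos"])*100).round(2),"turn z",round(now-yaw,2))
E
python3 - <<'E'
from h import *
a=np.radians(33.5);d=np.array([np.cos(a),np.sin(a)])
H=np.array([.59,-.08])+.07*d
print(H); g=H-.0495*d
goto([*g,.1165],123.5)
s,R=st();print(s["joint_pos"])
im=optics.grab_frame("top")[80:230,180:380]; cv2.imwrite("pics/c.png",cv2.resize(im,None,fx=4,fy=4,interpolation=cv2.INTER_CUBIC))
E
```

```text
[ 0.64837201 -0.04136441]
t 2.77 pos [ 0.6062 -0.0685  0.243 ] yaw 120.57 z [-1.2e-03  3.0e-04 -1.0e+00] F [-0.38 -0.21 -0.8 ] M [ 0.058 -0.008 -0.002] w 0.0929 ff 0.0
shift cm [-0.07 -0.07 12.05] turn z -2.93
[-2.95076133e-01  3.67729991e-01  1.38305472e+00 -1.53469243e-05
  1.39204289e+00 -2.39945866e+00]
```

Request:
jog_arm:
  deltas: [0, 0, -2.9, -0.07, -0.07, 1.5, 0, 0, 0, 0, 0, 0, 1.5, 0, 0, 0, 0, 0, 0, 1.5, 0, 0, 0, 0, 0, 0, 1.5, 0, 0, 0, 0, 0, 0, 1.5, 0, 0, 0, 0, 0, 0, 1.5, 0, 0, 0, 0, 0, 0, 1.5, 0, 0, 0, 0, 0, 0, 1.5, 0]

```text
clock: 3.48
tool_pos: [0.6071, -0.0687, 0.1226]
ee_rot: [-0.0, -0.284, 0.959, 0.0]
contact_force: [0.5, 0.2, 0.1]
grip_width: 0.0928
finger_force: 0.0
```

Run:
```python
from h import *
a=np.radians(33.5);d=np.array([np.cos(a),np.sin(a)])
H=np.array([.59,-.08])+.07*d
goto([*(H-.0495*d),.1165],123.5)
A=cv2.resize(optics.grab_frame("side")[100:230,180:320],None,fx=4,fy=4,interpolation=cv2.INTER_CUBIC)
cv2.imwrite("pics/d.png",A)
```

```text
t 3.48 pos [ 0.6071 -0.0687  0.1226] yaw 122.95 z [-8.e-04  2.e-04 -1.e+00] F [0.47 0.25 0.12] M [0.016 0.025 0.028] w 0.0928 ff 0.0
shift cm [0.   0.   0.01] turn z -0.55
```

View pics/d.png

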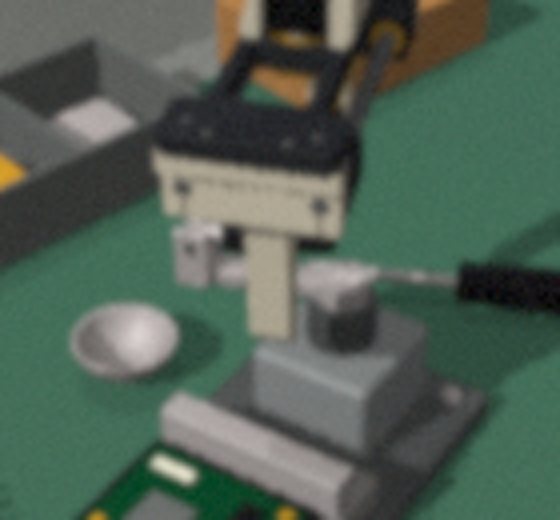

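The near finger hangs in front of the crank arm at crop (270,290), short of the hub at (340,290), and the fork at (195,255) is clear. The fingers straddle the grip, so I close gently.

Request:
jog_arm:
  deltas: [0, 0, 0, 0, 0, 0, 0.5, 0, 0, 0, 0, 0, 0, 0.7, 0, 0, 0, 0, 0, 0, 1, 0, 0, 0, 0, 0, 0, 1, 0, 0, 0, 0, 0, 0, 1, 0, 0, 0, 0, 0, 0, 1, 0, 0, 0, 0, 0, 0, 1, 0, 0, 0, 0, 0, 0, 1]
  grip_force: 8

```text
clock: 4.2
tool_pos: [0.6076, -0.0688, 0.1239]
ee_rot: [0.0, -0.285, 0.959, -0.0]
contact_force: [0.8, 0.5, -0.2]
grip_width: 0.0442
finger_force: 0.0
```

Run:
```python
from h import *
goto([.6073,-.0687,.1165],123.5)
r=.0495
for i in range(8):
    pass
```

```text
t 4.2 pos [ 0.6076 -0.0688  0.1239] yaw 123.12 z [ 4.e-04 -1.e-04 -1.e+00] F [ 0.76  0.49 -0.24] M [0.117 0.031 0.009] w 0.0442 ff 0.0
shift cm [0.02 0.02 0.14] turn z -0.38
```

Request:
jog_arm:
  deltas: [0, 0, 0, 0, 0, 0, 1, 0, 0, 0, 0, 0, 0, 1, 0, 0, 0, 0, 0, 0, 1, 0, 0, 0, 0, 0, 0, 1, 0, 0, 0, 0, 0, 0, 1, 0, 0, 0, 0, 0, 0, 1, 0, 0, 0, 0, 0, 0, 1, 0, 0, 0, 0, 0, 0, 1]

```text
clock: 4.87
tool_pos: [0.608, -0.0697, 0.1238]
ee_rot: [0.0, -0.285, 0.959, -0.001]
contact_force: [2.5, -5.0, -0.7]
grip_width: 0.0177
finger_force: 8.0
```

Run:
```python
from h import *
goto([.6073,-.0687,.1165],123.5)
```

```text
t 4.87 pos [ 0.608  -0.0697  0.1238] yaw 123.11 z [ 0.0012 -0.0014 -1.    ] F [ 2.55 -5.01 -0.68] M [-0.719 -0.239  0.059] w 0.0177 ff 8.0
shift cm [0.   0.12 0.13] turn z -0.39
```

Grip held (17.7 mm). The grip sits about 1 mm to tool -y, so I relieve that, then fold along the arc in 5° rows.

Request:
jog_arm:
  deltas: [0, 0, 0, -0.11, -0.1, -0.42, 1, 0, 0, 0, -0.11, 0, -0.42, 1, 0, 0, 0, -0.18, 0, -0.39, 1, 0, 0, 0, -0.18, 0, -0.39, 1, 0, 0, 0, -0.25, 0, -0.35, 1, 0, 0, 0, -0.25, 0, -0.35, 1, 0, 0, 0, -0.305, 0, -0.305, 1, 0, 0, 0, -0.305, 0, -0.305, 1]

```text
clock: 5.53
tool_pos: [0.6219, -0.0606, 0.1532]
ee_rot: [-0.001, -0.285, 0.958, -0.0]
contact_force: [0.1, -5.6, -2.2]
grip_width: 0.0181
finger_force: 8.0
```

Run:
```python
from h import *
a=np.radians(33.5);d=np.array([np.cos(a),np.sin(a)])
H=np.array([.591,-.081])+.07*d
goto([*(H-.0318*d),.109+.0379],123.5)
```

```text
t 5.53 pos [ 0.6219 -0.0606  0.1532] yaw 123.13 z [-1.1e-03 -8.0e-04 -1.0e+00] F [ 0.05 -5.59 -2.21] M [-0.914  0.07  -0.034] w 0.0181 ff 8.0
shift cm [-0.12  0.01  0.03] turn z -0.37
```

Request:
jog_arm:
  deltas: [0, 0, 0, -0.35, -0.05, -0.25, 1, 0, 0, 0, -0.35, -0.05, -0.25, 1, 0, 0, 0, -0.39, 0, -0.18, 1, 0, 0, 0, -0.39, 0, -0.18, 1, 0, 0, 0, -0.42, 0, -0.11, 1, 0, 0, 0, -0.42, 0, -0.11, 1, 0, 0, 0, -0.43, 0, -0.04, 1, 0, 0, 0, -0.43, 0, -0.04, 1]

```text
clock: 6.2
tool_pos: [0.6483, -0.0436, 0.1657]
ee_rot: [-0.001, -0.285, 0.958, 0.0]
contact_force: [-4.5, -3.5, 5.1]
grip_width: 0.0177
finger_force: 8.0
```

Run:
```python
from h import *
a=np.radians(33.5);d=np.array([np.cos(a),np.sin(a)])
H=np.array([.591,-.081])+.07*d
goto([*H,.109+.0495],123.5)
s,R=st();print("Ftool",(R.T@s["contact_force"]).round(2))
im=optics.grab_frame("side");cv2.imwrite("pics/e.png",cv2.resize(im[90:220,170:310],None,fx=4,fy=4,interpolation=cv2.INTER_CUBIC))
```

```text
t 6.2 pos [ 0.6483 -0.0436  0.1657] yaw 123.14 z [-2.3e-03 -3.0e-04 -1.0e+00] F [-4.51 -3.51  5.07] M [-0.586  0.936  0.015] w 0.0177 ff 7.99
shift cm [-0.15  0.04  0.12] turn z -0.36
Ftool [ 5.7  -0.47 -5.05]
```

View pics/e.png

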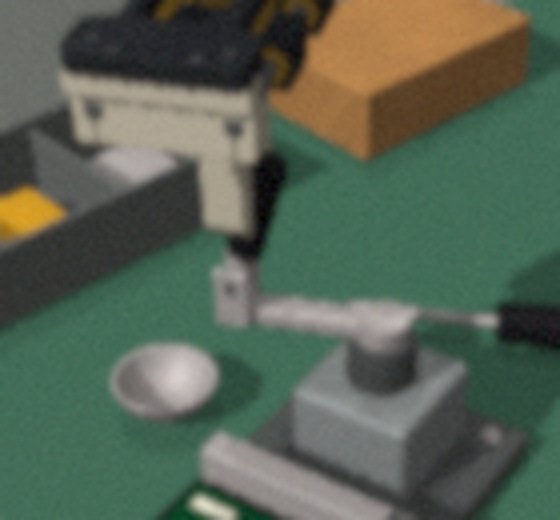

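The handle stands about 20° short of upright: from (235,250) at the hinge to (270,165). It slipped toward the hub within the pads. I firm the grip and keep moving outward.

Request:
jog_arm:
  deltas: [0, 0, 0, 0, 0, 0, 1, 0, 0, 0, 0, 0, 0, 1, 0, 0, 0, -0.2, 0, -0.05, 1, 0, 0, 0, -0.2, 0, -0.05, 1, 0, 0, 0, -0.2, 0, -0.03, 1, 0, 0, 0, -0.2, 0, -0.03, 1, 0, 0, 0, -0.2, 0, 0, 1, 0, 0, 0, 0, 0, 0, 1]
  grip_force: 20

```text
clock: 6.92
tool_pos: [0.6566, -0.0381, 0.1664]
ee_rot: [-0.001, -0.285, 0.958, 0.0]
contact_force: [-3.2, -2.8, 0.3]
grip_width: 0.0138
finger_force: 17.3
```

Run:
```python
from h import *
goto([.6495,-.0425,.1585],123.5)
s,R=st();print("Ftool",(R.T@s["contact_force"]).round(2))
im=optics.grab_frame("side");cv2.imwrite("pics/f.png",cv2.resize(im[90:220,170:310],None,fx=4,fy=4,interpolation=cv2.INTER_CUBIC))
```

```text
t 6.92 pos [ 0.6566 -0.0381  0.1664] yaw 123.14 z [-2.5e-03  2.0e-04 -1.0e+00] F [-3.16 -2.84  0.34] M [-0.5    0.741  0.035] w 0.0138 ff 17.34
shift cm [0.83 0.02 0.19] turn z -0.36
Ftool [ 4.2  -0.65 -0.33]
```

View pics/f.png

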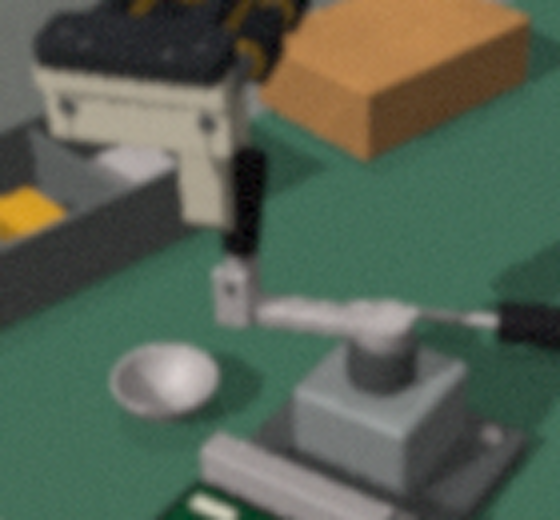

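The handle is now within about 5° of upright, from (238,270) to (250,155), but sits at the pads' rear edge (opening 13.8 mm). So its centre is about 13 mm toward tool +x. I regrasp there.

Request:
jog_arm:
  deltas: [0, 0, 0, 0, 0, 0, 0.5, 0, 0, 0, 0, 0, 0, 0.5, 0, 0, 0, 0, 0, 0, 0.5, 0, 0, 0, 0, 0, 0, 0.5, 0, 0, 0, 0.45, 0, 0, 0.5, 0, 0, 0, 0.45, 0, 0, 0.5, 0, 0, 0, 0.43, 0, 0, 0.5, 0, 0, 0, 0, 0, 0, 1]
  grip_force: 12

```text
clock: 7.63
tool_pos: [0.6457, -0.0462, 0.1661]
ee_rot: [-0.0, -0.285, 0.959, 0.0]
contact_force: [0.1, -0.4, -0.7]
grip_width: 0.0431
finger_force: 0.0
```

Request:
jog_arm:
  deltas: [0, 0, 0, 0, 0, 0, 1, 0, 0, 0, 0, 0, 0, 1, 0, 0, 0, 0, 0, 0, 1, 0, 0, 0, 0, 0, 0, 1, 0, 0, 0, 0, 0, 0, 1, 0, 0, 0, 0, 0, 0, 1, 0, 0, 0, 0, 0, 0, 1, 0, 0, 0, 0, 0, 0, 1]

```text
clock: 8.3
tool_pos: [0.6464, -0.0452, 0.1662]
ee_rot: [-0.0, -0.285, 0.958, 0.0]
contact_force: [-1.6, 2.3, 2.0]
grip_width: 0.0178
finger_force: 12.0
```

Run:
```python
from h import *
goto([.6495,-.0425,.1585],123.5)
s,R=st();print("Ftool",(R.T@s["contact_force"]).round(2))
```

```text
t 8.3 pos [ 0.6464 -0.0452  0.1662] yaw 123.14 z [-4.e-04  5.e-04 -1.e+00] F [-1.65  2.27  2.02] M [0.549 0.429 0.015] w 0.0178 ff 12.0
shift cm [-0.4   0.05  0.17] turn z -0.36
Ftool [ 0.14  2.8  -2.02]
```

Request:
jog_arm:
  deltas: [0, 0, 0, -0.1, 0, 0, 1, 0, 0, 0, -0.1, 0, 0, 1, 0, 0, 0, -0.1, 0, 0, 1, 0, 0, 0, -0.1, 0, 0, 1, 0, 0, 0, -0.1, 0, 0, 1, 0, 0, 0, 0, 0, 0, 1, 0, 0, 0, 0, 0, 0, 1, 0, 0, 0, 0, 0, 0, 1]

```text
clock: 8.97
tool_pos: [0.6493, -0.0433, 0.1661]
ee_rot: [-0.002, -0.285, 0.959, 0.0]
contact_force: [-6.1, 0.1, 4.6]
grip_width: 0.018
finger_force: 12.0
```

Run:
```python
from h import *
goto([.6495,-.0425,.1585],123.5)
s,R=st();print("Ftool",(R.T@s["contact_force"]).round(2))
```

```text
t 8.97 pos [ 0.6493 -0.0433  0.1661] yaw 123.13 z [-3.5e-03 -6.0e-04 -1.0e+00] F [-6.12  0.13  4.59] M [ 0.118  1.293 -0.033] w 0.018 ff 12.01
shift cm [-0.06  0.05  0.16] turn z -0.37
Ftool [ 5.07  3.45 -4.57]
```

Request:
jog_arm:
  deltas: [0, 0, 0, -0.1, 0, 0, 1, 0, 0, 0, -0.1, 0, 0, 1, 0, 0, 0, -0.1, 0, 0, 1, 0, 0, 0, 0, 0, 0, 1, 0, 0, 0, 0, 0, 0, 1, 0, 0, 0, 0, 0, 0, 1, 0, 0, 0, 0, 0, 0, 1, 0, 0, 0, 0, 0, 0, 1]

```text
clock: 9.63
tool_pos: [0.6518, -0.0416, 0.1659]
ee_rot: [-0.002, -0.285, 0.959, 0.0]
contact_force: [-6.1, 1.3, 3.9]
grip_width: 0.0177
finger_force: 12.0
```

Run:
```python
from h import *
goto([.6495,-.0425,.1585],123.5)
s,R=st();print("Ftool",(R.T@s["contact_force"]).round(2))
```

```text
t 9.63 pos [ 0.6518 -0.0416  0.1659] yaw 123.13 z [-3.6e-03 -6.0e-04 -1.0e+00] F [-6.11  1.34  3.92] M [ 0.142  1.322 -0.044] w 0.0177 ff 12.0
shift cm [0.24 0.05 0.14] turn z -0.37
Ftool [ 4.4   4.47 -3.9 ]
```

Request:
jog_arm:
  deltas: [0, 0, 0, 0, 0, 0, 1, 0, 0, 0, 0, 0, 0, 1, 0, 0, 0, -0.1, 0, 0, 1, 0, 0, 0, -0.1, 0, 0, 1, 0, 0, 0, -0.1, 0, 0, 1, 0, 0, 0, 0, 0, 0, 1, 0, 0, 0, 0, 0, 0, 1, 0, 0, 0, 0, 0, 0, 1]
  grip_force: 25

```text
clock: 10.3
tool_pos: [0.6533, -0.0406, 0.1658]
ee_rot: [-0.003, -0.285, 0.959, 0.0]
contact_force: [-8.6, -3.2, 5.7]
grip_width: 0.0176
finger_force: 25.0
```

Run:
```python
from h import *
goto([.6495,-.0425,.1585],123.5)
s,R=st();print("Ftool",(R.T@s["contact_force"]).round(2))
im=optics.grab_frame("side");cv2.imwrite("pics/g.png",cv2.resize(im[110:190,190:290],None,fx=6,fy=6,interpolation=cv2.INTER_CUBIC))
```

```text
t 10.3 pos [ 0.6533 -0.0406  0.1658] yaw 123.12 z [-0.0059 -0.0015 -1.    ] F [-8.62 -3.17  5.65] M [-0.321  1.909 -0.018] w 0.0176 ff 25.0
shift cm [0.42 0.05 0.13] turn z -0.38
Ftool [ 8.98  2.07 -5.6 ]
```

View pics/g.png

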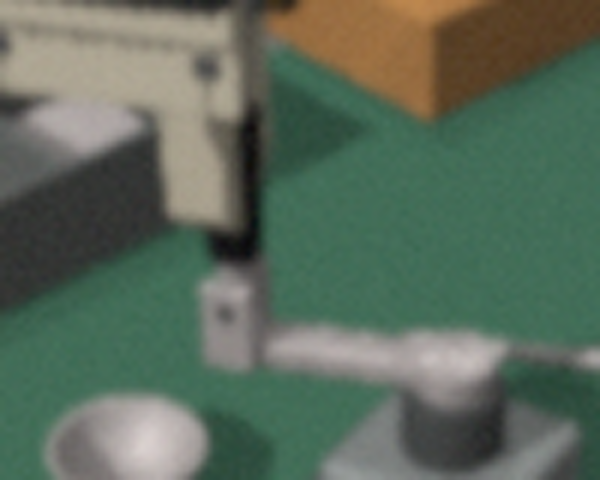

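The handle now looks upright (edge from (258,250) to (262,130) in the crop), and the radial force rose to 9 N. One more push tells whether it is the stop.

Request:
jog_arm:
  deltas: [0, 0, 0, -0.1, 0, 0, 1, 0, 0, 0, -0.1, 0, 0, 1, 0, 0, 0, -0.1, 0, 0, 1, 0, 0, 0, 0, 0, 0, 1, 0, 0, 0, 0, 0, 0, 1, 0, 0, 0, 0, 0, 0, 1, 0, 0, 0, 0, 0, 0, 1, 0, 0, 0, 0, 0, 0, 1]

```text
clock: 11.02
tool_pos: [0.6551, -0.0394, 0.1657]
ee_rot: [-0.004, -0.285, 0.959, 0.0]
contact_force: [-11.1, -2.9, 6.1]
grip_width: 0.0171
finger_force: 25.0
```

Run:
```python
from h import *
goto([.6495,-.0425,.1585],123.5)
s,R=st();print("Ftool",(R.T@s["contact_force"]).round(2))
for z in(.109,.125,.175): print(z,(proj("side",[.649,-.0425,z])-[190,110])*6)
im=optics.grab_frame("side");cv2.imwrite("pics/h.png",im)
```

```text
t 11.02 pos [ 0.6551 -0.0394  0.1657] yaw 123.11 z [-0.0075 -0.0021 -1.    ] F [-11.05  -2.91   6.13] M [-0.48   2.242 -0.007] w 0.0171 ff 25.0
shift cm [0.64 0.05 0.12] turn z -0.39
Ftool [10.89  3.61 -6.04]
0.109 [231.20771378 288.03284773]
0.125 [228.97179373 245.58046596]
0.175 [221.51041475 103.91470767]
```

Run:
```python
import cv2,numpy as np
im=cv2.imread("pics/h.png"); cv2.imwrite("pics/h2.png",cv2.resize(im[115:175,210:250],None,fx=10,fy=10,interpolation=cv2.INTER_CUBIC))
g=cv2.cvtColor(im,cv2.COLOR_BGR2GRAY).astype(float)
for v in range(124,156,2):print(v,g[v,222:242].astype(int))
```

```text
124 [138 135 147 162 164 151 123  89  77  83  87  79  69  70  67  71  76  79
  82  89]
126 [151 149 155 167 165 154 127  89  63  68  77  79  76  69  65  65  66  68
  67  72]
128 [142 138 145 155 160 145 116  74  42  34  57  69  72  67  66  65  67  66
  66  65]
130 [146 125 107 109 107  97  70  41  25  27  49  68  66  68  65  65  65  64
  66  64]
132 [148 120 103  96  91  79  55  28  17  23  41  66  71  66  66  69  65  64
  68  67]
134 [151 136 118 104  91  80  56  29  22  24  43  65  71  66  66  66  65  64
  66  67]
136 [157 157 146 124 102  85  61  34  26  21  39  60  68  68  67  66  66  68
  71  74]
138 [160 159 156 140 113  85  64  36  17  17  36  56  68  68  69  73  74  79
  83  86]
140 [161 160 158 144 116  90  69  40  23  12  37  54  69  81  88  90  88  93
  94  95]
142 [164 159 160 144 117  93  74  45  22  19  36  68  81  93  93  94  93  91
  92  93]
144 [158 160 158 150 124  95  81  48  26  13  38  64  84  92  93  97  97  93
  94  93]
146 [130 133 133 130 112  94  79  52  25  14  37  57  84  91  98  95  94  94
  92  92]
148 [80 73 69 61 62 61 56 38 15  5 26 57 80 89 95 96 95 94 93 95]
150 [86 73 54 29 20 22 18 15  3 16 31 61 81 89 93 94 94 93 95 93]
152 [95 86 68 46 38 27 21 28 21 30 50 73 87 94 93 93 95 93 94 93]
154 [94 93 90 87 92 94 83 76 69 68 76 83 86 92 93 93 92 95 91 93]
```

View pics/h2.png

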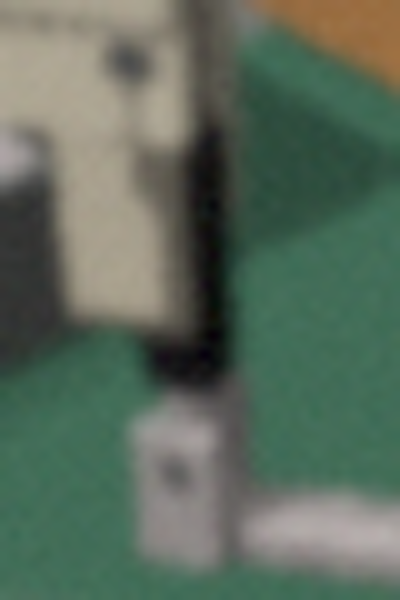

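The right grip edge leans -0.045 px/px, and a true vertical there projects to -0.05, so the handle is upright at its stop. I regrasp it centred (about 10 mm toward +x) and a little lower.

Request:
jog_arm:
  deltas: [0, 0, 0, 0, 0, 0, 0.5, 0, 0, 0, 0, 0, 0, 0.5, 0, 0, 0, 0, 0, 0, 0.5, 0, 0, 0, 0, 0, 0, 0.5, 0, 0, 0, 0.35, 0, 0.2, 0.5, 0, 0, 0, 0.35, 0, 0.2, 0.5, 0, 0, 0, 0.3, 0, 0.2, 0.5, 0, 0, 0, 0, 0, 0.2, 1]
  grip_force: 12

```text
clock: 11.73
tool_pos: [0.6493, -0.0438, 0.1578]
ee_rot: [-0.0, -0.285, 0.959, 0.0]
contact_force: [-0.7, 1.0, 0.5]
grip_width: 0.0432
finger_force: 0.0
```

Request:
jog_arm:
  deltas: [0, 0, 0, 0, 0, 0, 1, 0, 0, 0, 0, 0, 0, 1, 0, 0, 0, 0, 0, 0, 1, 0, 0, 0, 0, 0, 0, 1, 0, 0, 0, 0, 0, 0, 1, 0, 0, 0, 0, 0, 0, 1, 0, 0, 0, 0, 0, 0, 1, 0, 0, 0, 0, 0, 0, 1]

```text
clock: 12.4
tool_pos: [0.6498, -0.043, 0.1583]
ee_rot: [-0.0, -0.285, 0.958, 0.0]
contact_force: [-1.6, 2.9, 1.2]
grip_width: 0.0178
finger_force: 12.0
```

Run:
```python
from h import *
goto([.6467,-.0449,.152],123.5)
s,R=st();print("Ftool",(R.T@s["contact_force"]).round(2))
d=s["tool_pos"][:2]-[.589,-.082];print(np.hypot(*d),np.degrees(np.arctan2(d[1],d[0])))
```

```text
t 12.4 pos [ 0.6498 -0.043   0.1583] yaw 123.14 z [-2.e-04  5.e-04 -1.e+00] F [-1.58  2.91  1.25] M [ 0.542  0.222 -0.024] w 0.0178 ff 12.0
shift cm [0.36 0.01 0.03] turn z -0.36
Ftool [-0.27  3.31 -1.25]
0.07223952846344885 32.648239006643905
```

Request:
jog_arm:
  deltas: [0, 0, 3, 0.01, -0.37, 0, 1, 0, 0, 3, 0.01, -0.37, 0, 1, 0, 0, 3, 0.01, -0.37, 0, 1, 0, 0, 3, 0.01, -0.37, 0, 1, 0, 0, 3, 0.01, -0.37, 0, 1, 0, 0, 3, 0.01, -0.37, 0, 1, 0, 0, 3, 0.01, -0.37, 0, 1, 0, 0, 3, 0.01, -0.37, 0, 1]
  grip_force: 15

```text
clock: 13.07
tool_pos: [0.6604, -0.0693, 0.1583]
ee_rot: [-0.0, -0.079, 0.997, 0.001]
contact_force: [-2.0, 5.5, 3.1]
grip_width: 0.0179
finger_force: 15.0
```

```bash
cat >> h.py <<'E'
def chk():
    goto([.6467,-.0449,.152],123.5)
    F=[]
    s,R=st()
    d=s["tool_pos"][:2]-[.589,-.082];print("Ftool",(R.T@s["contact_force"]).round(2),"r",np.hypot(*d).round(4),"ang",np.degrees(np.arctan2(d[1],d[0])).round(2))
E
python3 -c "from h import *; chk()"
```

```text
t 13.07 pos [ 0.6604 -0.0693  0.1583] yaw 99.01 z [-4.0e-04  2.5e-03 -1.0e+00] F [-1.96  5.47  3.14] M [1.176 0.248 0.019] w 0.0179 ff 15.0
shift cm [0.97 2.63 0.04] turn z -24.49
Ftool [ 1.08  5.71 -3.12] r 0.0725 ang 10.07
```

Request:
jog_arm:
  deltas: [0, 0, 1.5, 0.005, -0.187, 0, 1, 0, 0, 1.5, 0.005, -0.187, 0, 1, 0, 0, 1.5, 0.005, -0.187, 0, 1, 0, 0, 1.5, 0.005, -0.187, 0, 1, 0, 0, 1.5, 0.005, -0.187, 0, 1, 0, 0, 1.5, 0.005, -0.187, 0, 1, 0, 0, 1.5, 0.005, -0.187, 0, 1, 0, 0, 1.5, 0.005, -0.187, 0, 1]

```text
clock: 13.73
tool_pos: [0.6613, -0.0842, 0.1583]
ee_rot: [0.0, 0.025, 1.0, 0.001]
contact_force: [-0.4, 5.7, 2.3]
grip_width: 0.0174
finger_force: 15.0
```

```bash
python3 -c "from h import *; chk()"
```

```text
t 13.73 pos [ 0.6613 -0.0842  0.1583] yaw 87.08 z [ 4.0e-04  2.5e-03 -1.0e+00] F [-0.41  5.71  2.33] M [ 1.166  0.061 -0.031] w 0.0174 ff 15.0
shift cm [1.66 3.85 0.04] turn z -36.42
Ftool [ 0.7   5.69 -2.32] r 0.0723 ang -1.71
```

Request:
jog_arm:
  deltas: [0, 0, 1, 0.003, -0.125, 0, 1, 0, 0, 1, 0.003, -0.125, 0, 1, 0, 0, 1, 0.003, -0.125, 0, 1, 0, 0, 1, 0.003, -0.125, 0, 1, 0, 0, 1, 0.003, -0.125, 0, 1, 0, 0, 1, 0.003, -0.125, 0, 1, 0, 0, 1, 0.003, -0.125, 0, 1, 0, 0, 1, 0.003, -0.125, 0, 1]

```text
clock: 14.4
tool_pos: [0.6602, -0.094, 0.1583]
ee_rot: [0.0, 0.095, 0.995, 0.001]
contact_force: [0.5, 5.9, 1.4]
grip_width: 0.0178
finger_force: 15.0
```

```bash
python3 -c "from h import *; chk()"
```

```text
t 14.4 pos [ 0.6602 -0.094   0.1583] yaw 79.11 z [ 9.0e-04  2.4e-03 -1.0e+00] F [0.53 5.93 1.39] M [ 1.141 -0.028  0.071] w 0.0178 ff 15.0
shift cm [2.25 4.57 0.04] turn z -44.39
Ftool [ 0.6   5.93 -1.37] r 0.0722 ang -9.6
```

Request:
jog_arm:
  deltas: [0, 0, 1, 0.003, -0.125, 0, 1, 0, 0, 1, 0.003, -0.125, 0, 1, 0, 0, 1, 0.003, -0.125, 0, 1, 0, 0, 1, 0.003, -0.125, 0, 1, 0, 0, 1, 0.003, -0.125, 0, 1, 0, 0, 1, 0.003, -0.125, 0, 1, 0, 0, 1, 0.003, -0.125, 0, 1, 0, 0, 1, 0.003, -0.125, 0, 1]

```text
clock: 15.07
tool_pos: [0.6576, -0.1037, 0.1583]
ee_rot: [0.0, 0.164, 0.986, 0.001]
contact_force: [0.9, 5.5, 1.6]
grip_width: 0.0177
finger_force: 15.0
```

```bash
python3 -c "from h import *; chk()"
```

```text
t 15.07 pos [ 0.6576 -0.1037  0.1583] yaw 71.11 z [ 0.0012  0.0024 -1.    ] F [0.89 5.47 1.63] M [ 1.11  -0.156  0.023] w 0.0177 ff 15.0
shift cm [2.93 5.21 0.04] turn z -52.39
Ftool [ 0.93  5.46 -1.62] r 0.0719 ang -17.55
```

Request:
jog_arm:
  deltas: [0, 0, 1, 0.003, -0.125, 0, 1, 0, 0, 1, 0.003, -0.125, 0, 1, 0, 0, 1, 0.003, -0.125, 0, 1, 0, 0, 1, 0.003, -0.125, 0, 1, 0, 0, 1, 0.003, -0.125, 0, 1, 0, 0, 1, 0.003, -0.125, 0, 1, 0, 0, 1, 0.003, -0.125, 0, 1, 0, 0, 1, 0.003, -0.125, 0, 1]

```text
clock: 15.73
tool_pos: [0.6537, -0.1128, 0.1583]
ee_rot: [0.0, 0.233, 0.973, 0.001]
contact_force: [1.7, 6.6, 1.6]
grip_width: 0.0176
finger_force: 15.0
```

```bash
python3 -c "from h import *; chk()"
```

```text
t 15.73 pos [ 0.6537 -0.1128  0.1583] yaw 63.11 z [ 0.0015  0.0024 -1.    ] F [1.69 6.55 1.61] M [ 1.139 -0.206  0.034] w 0.0176 ff 14.99
shift cm [3.7  5.74 0.04] turn z -60.39
Ftool [ 1.46  6.61 -1.6 ] r 0.0717 ang -25.47
```

```bash
cat >> h.py <<'E'
def avg(n=6):
    F=[];
    for i in range(n):
        im=optics.grab_frame("top");s,R=st();F.append(R.T@s["contact_force"])
    print("avgF",np.mean(F,0).round(2),"sd",np.std(F,0).round(2))
    return im
E
python3 -c "
from h import *; im=avg();chk()"
```

```text
avgF [ 1.6   5.3  -1.08] sd [0.71 0.51 0.35]
t 16.03 pos [ 0.6536 -0.1131  0.1583] yaw 63.15 z [ 0.0012  0.002  -1.    ] F [-0.06  5.17  1.8 ] M [ 0.953 -0.171  0.007] w 0.0177 ff 15.0
shift cm [3.69 5.77 0.04] turn z -60.35
Ftool [ 2.39  4.6  -1.79] r 0.0717 ang -25.72
```

Request:
jog_arm:
  deltas: [0, 0, 1, 0.003, -0.125, 0, 1, 0, 0, 1, 0.003, -0.125, 0, 1, 0, 0, 1, 0.003, -0.125, 0, 1, 0, 0, 1, 0.003, -0.125, 0, 1, 0, 0, 0, 0, 0, 0, 1, 0, 0, 0, 0, 0, 0, 1, 0, 0, 0, 0, 0, 0, 1, 0, 0, 0, 0, 0, 0, 1]

```text
clock: 16.7
tool_pos: [0.6511, -0.1174, 0.1583]
ee_rot: [0.0, 0.266, 0.964, 0.001]
contact_force: [1.5, 5.9, 1.6]
grip_width: 0.0177
finger_force: 15.0
```

```bash
python3 -c "
from h import *; im=avg();chk()
cv2.imwrite('pics/i.png',cv2.resize(im[130:240,140:320],None,fx=4,fy=4,interpolation=cv2.INTER_CUBIC))"
```

```text
avgF [ 1.88  5.02 -1.16] sd [0.39 0.3  0.56]
t 17.0 pos [ 0.6512 -0.1174  0.1583] yaw 59.15 z [ 0.0013  0.002  -1.    ] F [1.08 4.8  1.75] M [ 0.98  -0.163  0.052] w 0.018 ff 15.0
shift cm [4.1  6.   0.04] turn z -64.35
Ftool [ 1.54  4.67 -1.74] r 0.0715 ang -29.66
```

Request:
jog_arm:
  deltas: [0, 0, 0.7, 0.002, -0.087, 0, 1, 0, 0, 0.7, 0.002, -0.087, 0, 1, 0, 0, 0.7, 0.002, -0.087, 0, 1, 0, 0, 0.7, 0.002, -0.087, 0, 1, 0, 0, 0.7, 0.002, -0.087, 0, 1, 0, 0, 0.7, 0.002, -0.087, 0, 1, 0, 0, 0.7, 0.002, -0.087, 0, 1, 0, 0, 0.7, 0.002, -0.087, 0, 1]

```text
clock: 17.67
tool_pos: [0.6474, -0.1228, 0.1583]
ee_rot: [0.0, 0.313, 0.95, 0.001]
contact_force: [1.5, 5.8, 2.0]
grip_width: 0.0177
finger_force: 15.0
```

```bash
cat >> h.py <<'E'
def m():
    s,R=st();print("Mtool",(R.T@s["torque"]).round(3))
E
python3 -c "from h import *; chk();m()"
```

```text
t 17.67 pos [ 0.6474 -0.1228  0.1583] yaw 53.52 z [ 0.0017  0.0024 -1.    ] F [1.46 5.82 1.97] M [ 1.124 -0.311  0.04 ] w 0.0177 ff 14.99
shift cm [4.69 6.23 0.05] turn z -69.98
Ftool [ 2.29  5.56 -1.95] r 0.0713 ang -34.97
Mtool [-1.088  0.418 -0.039]
```

Request:
jog_arm:
  deltas: [0, 0, 0.7, 0.002, -0.087, 0, 1, 0, 0, 0.7, 0.002, -0.087, 0, 1, 0, 0, 0.7, 0.002, -0.087, 0, 1, 0, 0, 0.7, 0.002, -0.087, 0, 1, 0, 0, 0.7, 0.002, -0.087, 0, 1, 0, 0, 0.7, 0.002, -0.087, 0, 1, 0, 0, 0.7, 0.002, -0.087, 0, 1, 0, 0, 0.7, 0.002, -0.087, 0, 1]

```text
clock: 18.33
tool_pos: [0.643, -0.1281, 0.1583]
ee_rot: [0.0, 0.359, 0.933, 0.002]
contact_force: [2.2, 7.2, 0.8]
grip_width: 0.0179
finger_force: 15.0
```

```bash
python3 -c "from h import *; chk();m()"
```

```text
t 18.33 pos [ 0.643  -0.1281  0.1583] yaw 47.92 z [ 0.002   0.0025 -1.    ] F [2.15 7.21 0.8 ] M [ 1.216 -0.516 -0.028] w 0.0179 ff 14.99
shift cm [5.3  6.42 0.05] turn z -75.58
Ftool [ 3.24  6.8  -0.77] r 0.071 ang -40.48
Mtool [-1.248  0.432  0.029]
```

The moment rises, so the clamp is biting at about 3 N.

Request:
jog_arm:
  deltas: [0, 0, 0.7, 0.002, -0.087, 0, 1, 0, 0, 0.7, 0.002, -0.087, 0, 1, 0, 0, 0.7, 0.002, -0.087, 0, 1, 0, 0, 0.7, 0.002, -0.087, 0, 1, 0, 0, 0.7, 0.002, -0.087, 0, 1, 0, 0, 0.7, 0.002, -0.087, 0, 1, 0, 0, 0.7, 0.002, -0.087, 0, 1, 0, 0, 0.7, 0.002, -0.087, 0, 1]

```text
clock: 19.0
tool_pos: [0.6385, -0.1326, 0.1583]
ee_rot: [0.001, 0.404, 0.915, 0.002]
contact_force: [3.9, 7.2, 0.2]
grip_width: 0.0178
finger_force: 15.0
```

```bash
python3 -c "from h import *; chk();m()"
```

```text
t 19.0 pos [ 0.6385 -0.1326  0.1583] yaw 42.32 z [ 0.003   0.0031 -1.    ] F [3.87 7.19 0.15] M [ 1.461 -0.673  0.031] w 0.0178 ff 14.99
shift cm [5.93 6.51 0.06] turn z -81.18
Ftool [ 2.71  7.7  -0.12] r 0.0708 ang -45.6
Mtool [-1.481  0.627 -0.029]
```

Request:
jog_arm:
  deltas: [0, 0, 0.7, 0.002, -0.087, 0, 1, 0, 0, 0.7, 0.002, -0.087, 0, 1, 0, 0, 0.7, 0.002, -0.087, 0, 1, 0, 0, 0.7, 0.002, -0.087, 0, 1, 0, 0, 0.7, 0.002, -0.087, 0, 1, 0, 0, 0.7, 0.002, -0.087, 0, 1, 0, 0, 0.7, 0.002, -0.087, 0, 1, 0, 0, 0, 0, 0, 0, 1]

```text
clock: 19.67
tool_pos: [0.6341, -0.1362, 0.1583]
ee_rot: [0.001, 0.443, 0.897, 0.002]
contact_force: [4.8, 8.5, -0.7]
grip_width: 0.0177
finger_force: 15.0
```

```bash
python3 -c "
from h import *; chk();m();im=avg();m()
cv2.imwrite('pics/j.png',cv2.resize(im[130:240,140:320],None,fx=4,fy=4,interpolation=cv2.INTER_CUBIC))"
```

```text
t 19.67 pos [ 0.6341 -0.1362  0.1583] yaw 37.42 z [ 0.0038  0.0033 -1.    ] F [ 4.75  8.46 -0.73] M [ 1.478 -0.881 -0.003] w 0.0177 ff 14.99
shift cm [6.49 6.55 0.07] turn z -86.08
Ftool [3.83 8.91 0.78] r 0.0705 ang -50.25
Mtool [-1.597  0.638  0.006]
avgF [3.17 9.11 0.48] sd [0.32 0.68 0.58]
Mtool [-1.632  0.7    0.011]
```

Estimates give 10–13 N, so I let go and lift away.

Request:
jog_arm:
  deltas: [0, 0, 0, 0, 0, 0, 0.4, 0, 0, 0, 0, 0, 0, 0.4, 0, 0, 0, 0, 0, 0, 0.4, 0, 0, 0, 0, 0, 0, 0.4, 0, 0, 0, 0, 0, 0, 0.4, 0, 0, 0, 0, 0, 0, 0.4, 0, 0, 0, 0, 0, 0, 0.4, 0, 0, 0, 0, 0, 0, 0.4]

```text
clock: 20.63
tool_pos: [0.6323, -0.1387, 0.1581]
ee_rot: [-0.0, 0.443, 0.897, -0.0]
contact_force: [0.2, 0.1, -0.2]
grip_width: 0.0555
finger_force: 0.0
```

Request:
jog_arm:
  deltas: [0, 0, 0, 0, 0, -0.5, 0.4, 0, 0, 0, 0, 0, -1.5, 0.4, 0, 0, 0, 0, 0, -2, 0.4, 0, 0, 0, 0, 0, -2, 0.4, 0, 0, 0, 0, 0, -2, 0.4, 0, 0, 0, 0, 0, -2, 0.4, 0, 0, 0, 0, 0, -1, 0.4, 0, 0, 0, 0, 0, 0, 0.4]

```text
clock: 21.3
tool_pos: [0.6336, -0.139, 0.2715]
ee_rot: [0.003, 0.443, 0.897, 0.0]
contact_force: [0.9, -0.5, -0.2]
grip_width: 0.0558
finger_force: 0.0
```

Run:
```python
from h import *
chk()
a=optics.grab_frame("side")[110:310,160:320];b=optics.grab_frame("top")[120:240,140:320]
a=cv2.resize(a,(440,550),interpolation=cv2.INTER_CUBIC)
b=cv2.resize(b,(360,240),interpolation=cv2.INTER_CUBIC)
c=np.zeros((550,800,3),np.uint8);c[:,:440]=a;c[:240,440:]=b
t=cv2.resize(cv2.imread("pics/top0.png")[120:240,140:320],(360,240),interpolation=cv2.INTER_CUBIC);c[260:500,440:]=t
cv2.imwrite("pics/k.png",c)
```

```text
t 21.3 pos [ 0.6336 -0.139   0.2715] yaw 37.43 z [ 0.0053 -0.0022 -1.    ] F [ 0.94 -0.47 -0.21] M [-0.009  0.039 -0.014] w 0.0558 ff 0.0
shift cm [ 6.73  6.73 11.33] turn z -86.07
Ftool [-0.94  0.46  0.22] r 0.0723 ang -51.98
```

View pics/k.png

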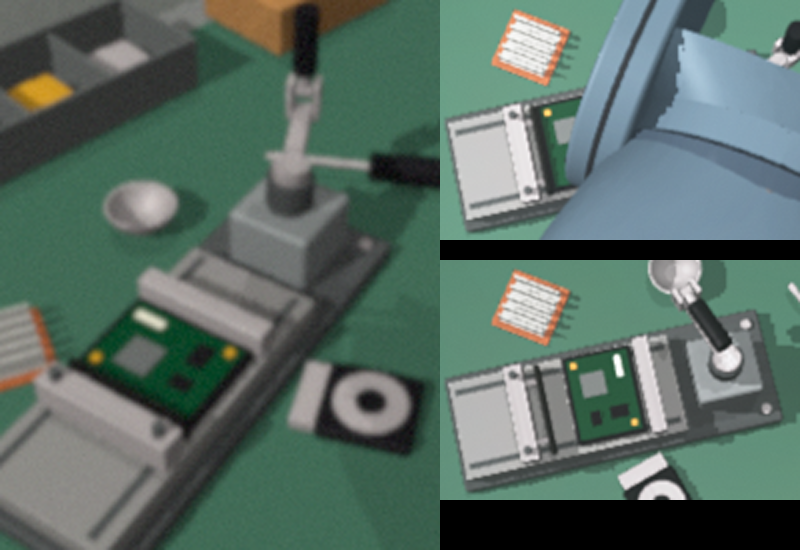

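The handle stands upright at (303,50) and the board lies flat, pinched between the front jaw and the pad. The neighbouring parts have not moved and the robot is clear.

```bash
python3 -c "from rig import ctrl; print(ctrl.close_job())"
```

```text
the job is handed in; nothing more can be done
None
```

I folded the handle up to its stop, cranked clockwise until the board was clamped at an estimated 10–13 N, let go with the handle upright, and handed the job in; the clamp force is worked out from the crank load, and no verdict was shown.

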